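Stop the slide, lever to neutral, reset the stop

TASK

The slide unit on the assembly bench was left with its feed engaged. Press the mushroom stop button on the control box fully down so that it latches, then bring the slide unit's feed lever straight upright (neutral) while the stop is still latched, and only then turn the mushroom head clockwise until the button is released and springs up again. Leave the lever upright, and do not disturb the wrench, the tape roll or the grease can.

Things in the scene. Friction and masses are not known exactly. Their poses are not given: they have to be found in the camera images.
- stop_box: Grey steel control box, 110 x 110 x 70 mm high, fixed to the bench, with one mushroom stop button in the middle of its top. Origin: centre of its underside; z up. The button's axis is the box's z axis. An aluminium bezel 34 mm wide and 8 mm high stands round the button's stem.
- stop_top (a point): Top centre of the black mushroom head: round, ribbed, 40 mm diameter, 20 mm thick (straight sides from 5 to 18 mm below the top). With the button up this point is 110 mm above the bench and the head's underside 20 mm above the box's top; pressed down it goes 8.5 mm lower. z points up; x and y turn with the head.
- stop (a joint): How far the mushroom is pressed down, m: 0 = up, 0.0085 = bottom stop. The spring pushes back with 2 N at the start and 5 N at the bottom. Pressed past 0.0072 and let go, it stays latched at about 0.007.
- twist (a joint): Turn of the mushroom head, rad: 0 = rest, grows clockwise seen from above, end stop at 1.05. A weak spring turns it slowly back to 0. Beyond about 0.75 the latch lets go and the button springs up by itself (unless it is held down or gripped). Held turned while being pressed, it does not latch.
- slide_unit: Steel linear slide unit, fixed: base plate x -105 to +145 mm, y +-75 mm from the origin; drilled carriage plate, top 60 mm high, over x 20 to 110 mm; end plate 67 mm high at x = 139 mm; at its -x end a grey drive head (70 x 90 mm, 68 mm high, centred at x = -65 mm) carries the feed lever. Origin: centre line, on the underside; x along the slide, z up.
- lever_pivot (a point): Hinge of the feed lever, on top of the drive head, 75 mm above the bench. The hinge axis is the slide unit's x axis, so the lever swings sideways, along the unit's y.
- lever_ball (a point): Centre of the bare aluminium ball (26 mm diameter) at the end of the feed lever, 85 mm from the hinge on a 10 mm steel rod. Its z axis points along the lever, away from the hinge.
- feed_lever (a joint): Angle of the feed lever, rad: 0 = straight upright (neutral); positive leans to the unit's -y side, negative to +y; limits +-0.75. It stays where it is left (about 1.5 N at the ball moves it).
- wrench: Bystander: steel wrench 180 mm long, lying on the bench between the box and the slide unit. Origin: its middle, on the bench.
- tape_roll: Bystander: grey roll of tape, 90 mm diameter, 45 mm high, lying flat. Origin: centre of its underside.
- grease_can: Bystander: aluminium grease can, 60 mm diameter, 120 mm high, standing. Origin: centre of its underside.
Mind the look-alikes: they are no part of the job. There is more than one size of the stop_box; the job needs the middle-sized.

How it is judged:
By the outcome, as a careful person would: the job done as asked, in the order asked, and still so for the second after the job is handed in, with the robot touching nothing.
It also fails if it takes over 67 s, if anything falls off the work surface, if the arm or the gripper's body presses on something with over 40 N, if the wrist force passes 120 N, or if a joint passes its speed limit or range.

ROBOT

A 6-joint arm with a two-finger parallel gripper is mounted at the origin on the work surface. World frame = base frame: x ahead of the robot, y to its left, z up, the work surface at z = 0. Lengths are in m, angles in rad, forces in N, time in s.
With the tool pointing down it reaches from about 0.375 to 0.9 m from the base axis. Payload 3.1 kg.
Tool frame: the origin (TCP) lies on the centre line of the jaws, within the pads' length; the fingertips stand 8 mm ahead of it and the grasp point (between the pads) lies 11 mm behind it; z points along the fingers, y is the line along which they close (so a half turn about z gives the same grasp; the last joint's range is limited). The gripper opens to 87 mm and grips with 3 to 60 N. Pads are 19 mm wide; open, the fingers measure 117 mm over their backs; the gripper's body (75 mm by 190 mm) begins 51 mm behind the grasp point.
Start: joints at [1.125, 0.527, 1.433, -0, 1.181, -0.178], TCP at [0.165, 0.603, 0.193] pointing down, gripper open.
Joint ranges: [-3.08, 3.08], [-0.75, 2.2], [0.22, 2.44], [-1.43, 4.57], [0, 2.65], [-2.85, 2.85]. Speed limits (rad/s): [2.79, 2.79, 3.14, 3.14, 3.14, 3.14].

INTERFACE

Orientations are given as a unit quaternion [x, y, z, w].
In Python, from rig import robot gives the robot as it stands. The module is installed in compiled form; this text tells all that it offers.
- The arm moves only by the tool send_rows, never from a script. Its argument "increments" is one flat list of numbers, 7 for each row, row after row: the turn, a rotation vector about the world's x, y, z in rad, then the shift along the world's x, y, z in cm, then the opening, from 0 (shut) to 1 (fully open). A call has 1 to 20 rows; each row shifts and turns the commanded pose from where the row before left it; what a row does not reach is not made up. A row lasts 1/12 s, in which the tool goes at most 41.7 mm and 7.16 degrees, less where a joint would pass 70% of its speed; a pose out of reach is approached as far as the arm can. A call is refused whole if a number of a shift passes 4.17 or a number of a turn 0.125, either way. A call with a gripper value outside its range is refused whole. The fingers move at their own pace and stop on an object; "newtons" is the grip in N (left out, the last holds). Time passes only in rows, so rows that do not move let the fingers close. It gives the time, the measured TCP pose, the force, the opening and the grip force at its end, in the units of the state.
- robot.get_obs(): the state, without advancing time (a new reading comes with each control period).
- robot.camera(name): name is "scene" or "top" or "wrist"; returns a dict with "image" (480x640x3 uint8, red, green, blue), "range_z" (480x640 float32, m along the optical axis (not along the pixel's ray), 0 where there is no reading), "fx", "fy", "cx", "cy" (pixels), "R" (3x3) and "t" (3): a world point X has camera coordinates R X + t. Camera axes: x right, y down, z forward; pixel columns grow to the right and rows downward; lengths in m; the calibration is good to about 2 mm. A picture is of the moment at which its call begins.
- robot.hand_in(): hands the job in; it is judged then, once.
The state is a dict: "time": time; "q": joint angles; "joint_velocities": joint speeds; "joint_torque": joint torques, N m; "position": TCP position; "tool_rot": TCP orientation; "ft_force": force on the tool from outside, world axes, zero at the start; "moment": the same for the moment, N m; "grip_width": finger opening in m; "grip_force": force on a finger pad.
Only numpy, scipy, OpenCV 4.12 (cv2) and the standard library are available. Lean on these libraries where they do the work, as an engineer would, in place of code of your own. Each camera call takes 0.05 s, during which the arm holds its last target. There are 200 camera calls.

## Working session

There is one attempt and no reset: what is moved stays moved. The work goes in short steps, Python scripts to look and compute and a tool call to move; the robot and the scene stay as the last step left them, time stands still between calls to the robot, and variables do not carry over. Pictures are saved under pics/ and viewed, at most 10 in all, crops included, and the job is handed in when it is done.

Besides the shell and the picture viewer there is one more tool, called after "Call:" as a command line: name --argument value ..., lists and objects as JSON in quotes. send_rows: Moves the arm, as the interface text tells. Its arguments: {"type":"object","properties":{"increments":{"type":"array"},"newtons":{"type":"number"}},"required":["increments"]}

```bash
mkdir -p pics; cat > h.py <<'E'
from rig import robot
import numpy as np, cv2
def shot(n,f):
    c=robot.camera(n); cv2.imwrite(f'pics/{f}.png',c['image'][:,:,::-1]); np.savez(f'pics/{f}.npz',**c); return c
def ld(f): return np.load(f'pics/{f}.npz')
def pix(c,u,v,z=None):
    "world point of a pixel: by depth, or on plane world z"
    r=np.array([(u-c['cx'])/c['fx'],(v-c['cy'])/c['fy'],1.]); R,t=c['R'],c['t']
    if z is None: 
        w=c['range_z'][int(v)-1:int(v)+2,int(u)-1:int(u)+2]; d=np.median(w)
    else:
        o=-R.T@t; d=(z-o[2])/(R.T@r)[2]
    return R.T@(r*d-t)
def proj(c,X):
    p=c['R']@np.array(X)+c['t']; return c['fx']*p[0]/p[2]+c['cx'],c['fy']*p[1]/p[2]+c['cy']
E
python3 - <<'E'
from h import *
shot('top','top0');shot('scene','scene0');o=robot.get_obs();print(o)
E
```

```text
{'time': 0.1, 'q': array([ 1.12549287e+00,  5.28363630e-01,  1.43378564e+00,  1.46719688e-06,
        1.18135895e+00, -1.78524214e-01]), 'joint_velocities': array([ 1.35604734e-03, -1.83250754e-04, -4.68764105e-03,  5.08500869e-04,
        3.23693419e-04, -1.92509161e-05]), 'joint_torque': array([ 8.71186830e-05, -4.40988028e+01, -1.77151161e+01,  6.35224278e-02,
        5.33306727e-02, -3.37655672e-05]), 'position': array([0.16444196, 0.60224496, 0.19227175]), 'tool_rot': array([ 1.32994624e-01,  9.91116296e-01, -9.11362223e-04, -2.94571531e-04]), 'ft_force': array([-0.19201463,  0.44711127,  0.94413027]), 'moment': array([0.03037822, 0.03614924, 0.05507863]), 'grip_force': 0.0, 'grip_width': 0.0868452543298239}
```

View pics/top0.png

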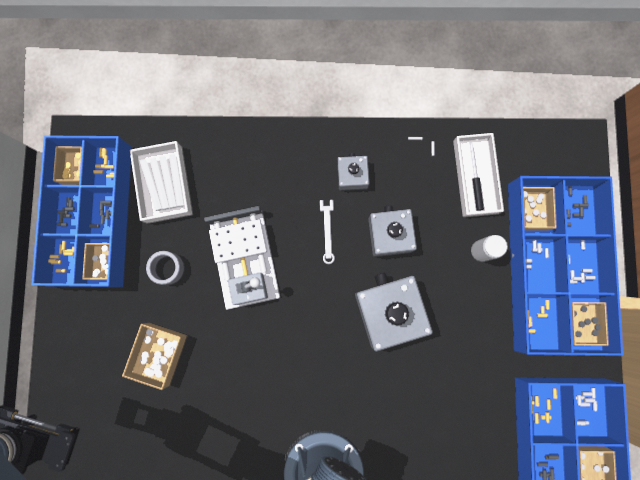

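View pics/scene0.png

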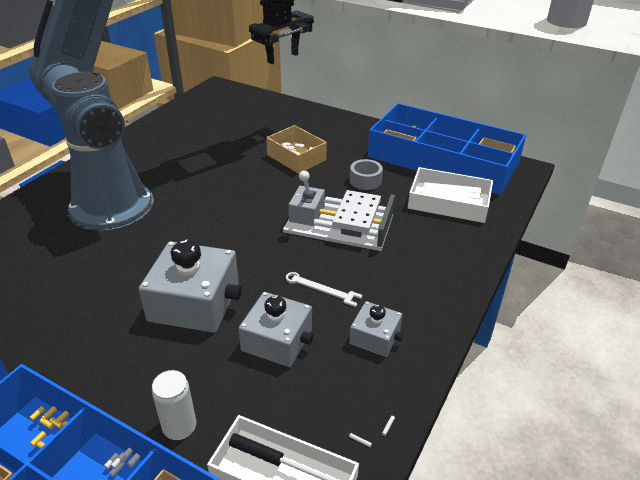

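Three boxes could be taken for the stop box in the top view: small (353,172), middle (394,231) and large (395,313). By description it's the middle one. I'll measure all three and check that choice in a close crop, along with the lever.

```bash
python3 - <<'E'
from h import *
c=ld('top0'); im=c['image'][:,:,::-1]
a=cv2.resize(im[195:270,355:430],(400,400),interpolation=cv2.INTER_CUBIC)
b=cv2.resize(im[240:315,215:290],(400,400),interpolation=cv2.INTER_CUBIC)
cv2.imwrite('pics/crop1.png',np.hstack([a,b]))
s=ld('scene0'); im2=s['image'][:,:,::-1]
cv2.imwrite('pics/crop2.png',np.hstack([cv2.resize(im2[280:370,230:320],(400,400),interpolation=cv2.INTER_CUBIC),cv2.resize(im2[160:250,270:360],(400,400),interpolation=cv2.INTER_CUBIC)]))
for n,u,v in [('small',353,169),('mid',394,230),('large',397,314),('midbox',380,222),('largebox',370,300),('smallbox',343,180),('ball?',256,283),('can',495,245),('head',240,292)]: print(n,pix(c,u,v).round(4))
print((-c['R'].T@c['t']),c['fx'],c['R'].round(3))
E
```

```text
small [ 0.7947 -0.0691  0.0822]
mid [ 0.6278 -0.1734  0.1092]
large [ 0.4162 -0.1731  0.1561]
midbox [ 0.6546 -0.1417  0.0702]
largebox [ 0.4491 -0.1129  0.0979]
smallbox [ 0.7721 -0.0435  0.0518]
ball? [0.4869 0.1687 0.1636]
can [ 0.5905 -0.4264  0.1199]
head [0.4661 0.2239 0.0698]
[ 0.44778109 -0.00792652  1.34602597] 486.9374733756177 [[ 0.011 -1.    -0.01 ]
 [-0.993 -0.01  -0.121]
 [ 0.121  0.011 -0.993]]
```

View pics/crop1.png

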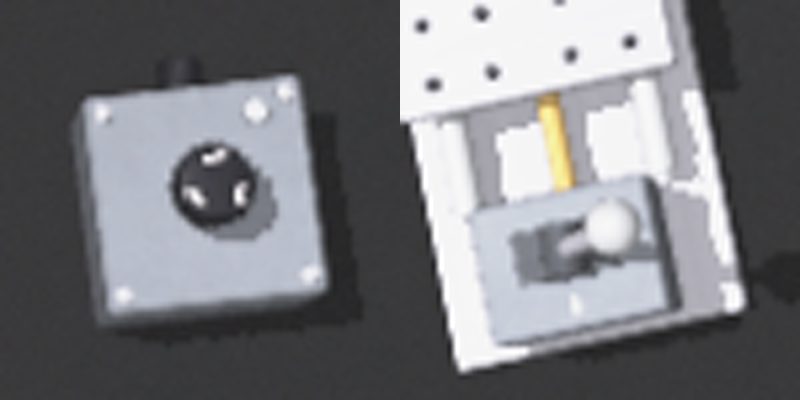

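View pics/crop2.png

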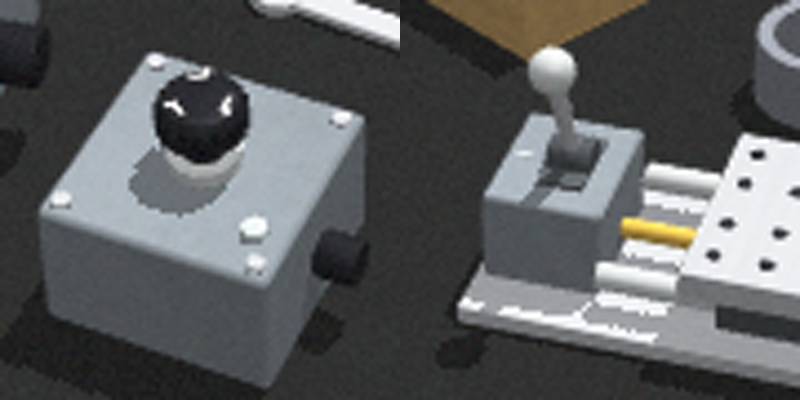

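```bash
cat >> h.py <<'E'
def cloud(c):
    v,u=np.mgrid[0:480,0:640]; d=c['range_z']; P=np.stack([(u-c['cx'])/c['fx']*d,(v-c['cy'])/c['fy']*d,d],-1)
    return (P-c['t'])@c['R']
def rect(P,m):
    q=P[m][:,:2]; r=cv2.minAreaRect((q*1000).astype(np.float32)); return len(q),np.round(r[0],1),np.round(r[1],1),round(r[2],2)
def near(P,x,y,r): return np.hypot(P[...,0]-x,P[...,1]-y)<r
def ball(P,x,y,z0=.14):
    from scipy.optimize import least_squares
    q=P[near(P,x,y,.03)&(P[...,2]>z0)&(P[...,2]<.19)]
    f=least_squares(lambda s:np.linalg.norm(q-s,axis=1)-.013,[x,y,.15],loss='soft_l1',f_scale=.001); return len(q),f.x.round(4),f.cost
E
python3 - <<'E'
from h import *
for n in ['top0','scene0']:
    c=ld(n);P=cloud(c);z=P[...,2];print(n)
    print('mush',rect(P,near(P,.628,-.173,.03)&(z>.1)&(z<.12)))
    print('box',rect(P,near(P,.63,-.175,.09)&(abs(z-.07)<.004)))
    print('head',rect(P,near(P,.47,.2,.07)&(abs(z-.068)<.003)))
    print('carriage',rect(P,near(P,.59,.23,.08)&(abs(z-.06)<.003)))
    print('ball',ball(P,.487,.169))
E
```

```text
top0
mush (196, array([ 631.6, -175.7]), array([38.1, 40. ]), 45.38)
box (1295, array([ 631.5, -175.1]), array([110.1, 110.1]), 6.91)
head (522, array([477. , 208.7]), array([69.1, 90.2]), 13.46)
carriage (1284, array([579.2, 232.5]), array([139.4, 139.7]), 12.51)
ball (89, array([0.49  , 0.1746, 0.152 ]), np.float64(5.56697169244161e-05))
scene0
mush (290, array([ 631.4, -181. ]), array([40.9, 38.2]), 13.97)
box (1850, array([ 632. , -180.4]), array([110.7, 112.3]), 6.77)
head (414, array([477.8, 202.7]), array([69.3, 95.7]), 12.62)
carriage (1077, array([604. , 233.3]), array([ 90.6, 144.9]), 12.6)
ball (95, array([0.49  , 0.1714, 0.1516]), np.float64(9.610061945457526e-05))
```

Call:
send_rows --increments '[0, 0, 0.038, 2.4, -3.2, 0.8, 1, 0, 0, 0.038, 2.4, -3.2, 0.8, 1, 0, 0, 0.038, 2.4, -3.2, 0.8, 1, 0, 0, 0.038, 2.4, -3.2, 0.8, 1, 0, 0, 0.038, 2.4, -3.2, 0.8, 1, 0, 0, 0.038, 2.4, -3.2, 0.8, 1, 0, 0, 0.038, 2.4, -3.2, 0.8, 1, 0, 0, 0.038, 2.4, -3.2, 0.8, 1, 0, 0, 0.038, 2.4, -3.2, 0.8, 1, 0, 0, 0.038, 2.4, -3.2, 0.8, 1, 0, 0, 0.038, 2.4, -3.2, 0.8, 1, 0, 0, 0.038, 2.4, -3.2, 0.8, 1, 0, 0, 0.038, 2.4, -3.2, 0.8, 1, 0, 0, 0, 0, 0, 0, 1, 0, 0, 0, 0, 0, 0, 1]'

```text
time: 1.35
position: [0.4779, 0.1852, 0.2971]
tool_rot: [-0.111, 0.994, 0.0, 0.0]
ft_force: [-1.1, -0.5, -0.2]
grip_width: 0.087
grip_force: 0.0
```

```bash
python3 - <<'E'
from h import *
c=shot('wrist','w1');o=robot.get_obs();print(o['time'],o['position'],o['tool_rot'],o['ft_force'])
P=cloud(c);z=P[...,2];print(c['R'].round(3),-c['R'].T@c['t'])
print('head',rect(P,near(P,.477,.206,.07)&(abs(z-.068)<.003)))
print('carr',rect(P,near(P,.60,.235,.075)&(abs(z-.06)<.003)))
print('ball',ball(P,.49,.174))
E
```

```text
1.4 [0.47643755 0.18634465 0.29665016] [-1.12112242e-01  9.93695172e-01  3.10354129e-04 -8.08283873e-04] [ 0.62481938  0.46578651 -0.33640363]
[[-0.222  0.975  0.001]
 [ 0.934  0.212  0.287]
 [ 0.28   0.064 -0.958]] [0.40225371 0.16640035 0.48933333]
head (3993, array([478.6, 205.4]), array([69.6, 89.9]), 12.7)
carr (7607, array([600.6, 233.5]), array([ 80.9, 140. ]), 12.66)
ball (724, array([0.4923, 0.1709, 0.1522]), np.float64(8.394708983277097e-05))
```

View pics/w1.png

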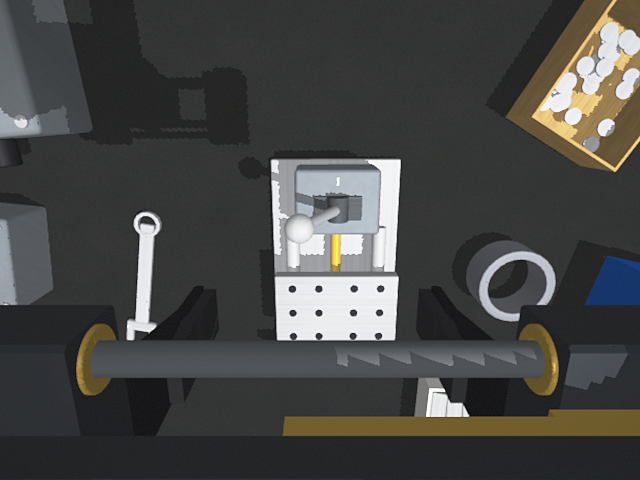

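Call:
send_rows --increments '[0, 0, 0, 1.4, -3.3, -0.4, 1, 0, 0, 0, 1.4, -3.3, -0.4, 1, 0, 0, 0, 1.4, -3.3, -0.4, 1, 0, 0, 0, 1.4, -3.3, -0.4, 1, 0, 0, 0, 1.4, -3.3, -0.4, 1, 0, 0, 0, 1.4, -3.3, -0.4, 1, 0, 0, 0, 1.4, -3.3, -0.4, 1, 0, 0, 0, 1.4, -3.3, -0.4, 1, 0, 0, 0, 1.4, -3.3, -0.4, 1, 0, 0, 0, 1.4, -3.3, -0.4, 1, 0, 0, 0, 1.4, -3.3, -0.4, 1, 0, 0, 0, 0, 0, 0, 1, 0, 0, 0, 0, 0, 0, 1]'

```text
time: 2.48
position: [0.6304, -0.1754, 0.2514]
tool_rot: [-0.113, 0.994, 0.001, -0.001]
ft_force: [-0.5, 0.2, -0.0]
grip_width: 0.087
grip_force: 0.0
```

```bash
python3 - <<'E'
from h import *
c=shot('wrist','w2');o=robot.get_obs();print(o['time'],o['position'],o['tool_rot'],o['ft_force'])
P=cloud(c);z=P[...,2]
print('mush',rect(P,near(P,.631,-.177,.03)&(z>.1)&(z<.12)), np.percentile(z[near(P,.631,-.177,.012)&(z<.13)],[50,95]))
print('box',rect(P,near(P,.631,-.177,.09)&(abs(z-.07)<.004)))
E
```

```text
2.5333 [ 0.63005342 -0.17408347  0.25188799] [-0.11379655  0.99350245  0.00131086 -0.00122833] [-0.1968092   0.48615884  0.17219876]
mush (1748, array([ 633.7, -179.7]), array([40.7, 40.8]), 48.3) [0.11060443 0.11184012]
box (11468, array([ 634.1, -179.4]), array([110.1, 110. ]), 7.15)
```

Call:
send_rows --increments '[0, 0, 0, 0.35, -0.45, 0, 0, 0, 0, 0, 0, 0, 0, 0, 0, 0, 0, 0, 0, 0, 0, 0, 0, 0, 0, 0, 0, 0, 0, 0, 0, 0, 0, -1.2, 0, 0, 0, 0, 0, 0, -1.2, 0, 0, 0, 0, 0, 0, -1.2, 0, 0, 0, 0, 0, 0, -1.2, 0, 0, 0, 0, 0, 0, -1.2, 0, 0, 0, 0, 0, 0, -1.2, 0, 0, 0, 0, 0, 0, -1.2, 0, 0, 0, 0, 0, 0, -1.2, 0, 0, 0, 0, 0, 0, -1.2, 0, 0, 0, 0, 0, 0, 0, 0, 0, 0, 0, 0, 0, 0, 0]' --newtons 10

```text
time: 3.78
position: [0.6337, -0.1804, 0.144]
tool_rot: [-0.113, 0.994, 0.001, -0.001]
ft_force: [-0.2, 0.0, -0.3]
grip_width: 0.002
grip_force: 0.0
```

Call:
send_rows --increments '[0, 0, 0, 0, 0, -0.8, 0, 0, 0, 0, 0, 0, -0.8, 0, 0, 0, 0, 0, 0, -0.8, 0, 0, 0, 0, 0, 0, -0.2, 0, 0, 0, 0, 0, 0, -0.2, 0, 0, 0, 0, 0, 0, -0.2, 0, 0, 0, 0, 0, 0, -0.2, 0, 0, 0, 0, 0, 0, 0, 0, 0, 0, 0, 0, 0, 0, 0]'

```text
time: 4.53
position: [0.6343, -0.1807, 0.1132]
tool_rot: [-0.113, 0.994, -0.0, 0.0]
ft_force: [-0.9, -0.8, 0.1]
grip_width: 0.0002
grip_force: 0.0
```

Call:
send_rows --increments '[0, 0, 0, 0, 0, -0.1, 0, 0, 0, 0, 0, 0, -0.1, 0, 0, 0, 0, 0, 0, -0.1, 0, 0, 0, 0, 0, 0, 0, 0, 0, 0, 0, 0, 0, 0, 0]'

```text
time: 4.95
position: [0.6342, -0.1806, 0.1101]
tool_rot: [-0.113, 0.994, 0.0, -0.0]
ft_force: [1.0, -0.2, 0.0]
grip_width: 0.0002
grip_force: 0.0
```

```bash
python3 - <<'E'
from h import *
c=shot('scene','s2');im=c['image'][:,:,::-1]
u,v=map(int,proj(c,[.634,-.18,.11]));print(u,v)
cv2.imwrite('pics/s2c.png',cv2.resize(im[v-70:v+70,u-80:u+80],(800,700))[:600])
E
```

```text
275 302
```

View pics/s2c.png

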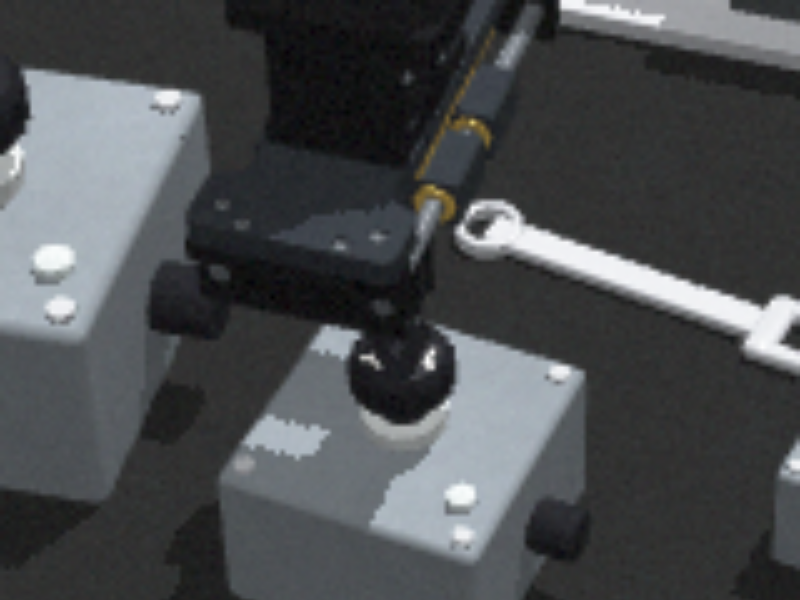

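The crop shows the fingertips at the top of the mushroom (402,335), with the bezel still visible under the head. I'll carry on down in small steps and watch the force.

Call:
send_rows --increments '[0, 0, 0, 0, 0, -0.1, 0, 0, 0, 0, 0, 0, -0.1, 0, 0, 0, 0, 0, 0, -0.1, 0, 0, 0, 0, 0, 0, 0, 0]'

```text
time: 5.33
position: [0.634, -0.1806, 0.1068]
tool_rot: [-0.113, 0.994, 0.0, -0.0]
ft_force: [1.0, -0.0, 0.1]
grip_width: 0.0003
grip_force: 0.0
```

```bash
python3 - <<'E'
from h import *
c=shot('scene','s3');im=c['image'][:,:,::-1]
a=ld('scene0')['image'][:,:,::-1]
f=lambda i:cv2.resize(i[262:342,235:315],(400,400),interpolation=cv2.INTER_CUBIC)
cv2.imwrite('pics/s3c.png',np.hstack([f(a),f(im)]))
E
```

```text
(no output)
```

View pics/s3c.png

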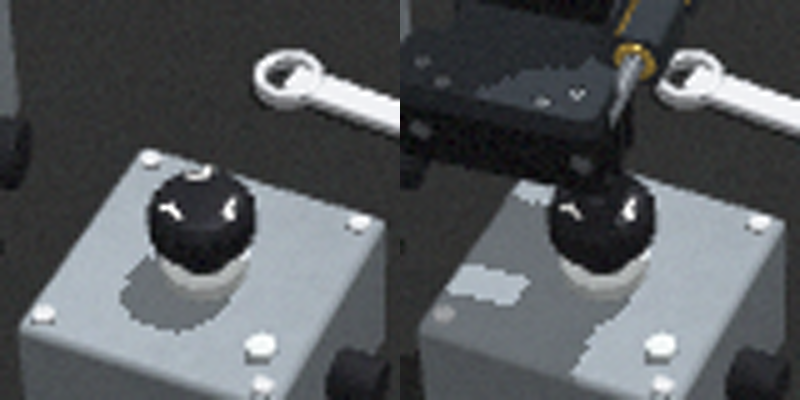

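Compared with the earlier view, the head hasn't moved (head at (202,222) and (602,222) in the two halves). The tips are still just above it, so I'll keep going down under force watch.

Call:
send_rows --increments '[0, 0, 0, 0, 0, -0.1, 0, 0, 0, 0, 0, 0, -0.1, 0, 0, 0, 0, 0, 0, -0.1, 0, 0, 0, 0, 0, 0, 0, 0, 0, 0, 0, 0, 0, 0, 0]'

```text
time: 5.8
position: [0.6341, -0.1806, 0.104]
tool_rot: [-0.113, 0.994, 0.0, -0.0]
ft_force: [0.4, -0.5, 0.1]
grip_width: 0.0004
grip_force: 0.0
```

```bash
python3 - <<'E'
from h import *
c=shot('scene','s4');P=cloud(c);P0=cloud(ld('scene0'))
for v in range(282,316,2):
    print(v,P0[v,275].round(3),P[v,275].round(3),P[v,271].round(3))
im=c['image'][:,:,::-1]
cv2.imwrite('pics/s4c.png',cv2.resize(im[260:330,235:315],(800,600),interpolation=cv2.INTER_LANCZOS4)*1)
g=cv2.imread('pics/s4c.png');cv2.imwrite('pics/s4c.png',(255*(g/255.)**.45).astype(np.uint8))
E
```

```text
282 [ 0.537 -0.038  0.001] [ 0.685 -0.251  0.244] [ 0.68  -0.256  0.246]
284 [ 0.54  -0.043  0.   ] [ 0.688 -0.256  0.245] [ 0.683 -0.26   0.246]
286 [ 0.543 -0.048 -0.   ] [ 0.688 -0.257  0.241] [ 0.686 -0.265  0.246]
288 [ 0.548 -0.055  0.002] [ 0.688 -0.257  0.237] [ 0.686 -0.265  0.242]
290 [ 0.551 -0.06   0.001] [ 0.689 -0.259  0.234] [ 0.685 -0.265  0.238]
292 [ 0.553 -0.064 -0.   ] [ 0.689 -0.259  0.23 ] [ 0.686 -0.265  0.233]
294 [ 0.558 -0.071  0.001] [ 0.689 -0.259  0.226] [ 0.685 -0.265  0.229]
296 [ 0.624 -0.167  0.11 ] [ 0.688 -0.258  0.219] [ 0.68  -0.259  0.216]
298 [ 0.628 -0.172  0.111] [ 0.688 -0.258  0.215] [ 0.679 -0.257  0.209]
300 [ 0.63  -0.176  0.11 ] [ 0.688 -0.259  0.211] [ 0.681 -0.26   0.209]
302 [ 0.633 -0.18   0.109] [ 0.686 -0.257  0.203] [ 0.628 -0.186  0.112]
304 [ 0.636 -0.184  0.109] [ 0.636 -0.185  0.11 ] [ 0.627 -0.185  0.106]
306 [ 0.639 -0.19   0.111] [ 0.637 -0.187  0.107] [ 0.632 -0.193  0.11 ]
308 [ 0.639 -0.191  0.106] [ 0.642 -0.194  0.11 ] [ 0.633 -0.195  0.107]
310 [ 0.642 -0.195  0.106] [ 0.642 -0.195  0.106] [ 0.634 -0.197  0.104]
312 [ 0.642 -0.195  0.1  ] [ 0.642 -0.195  0.1  ] [ 0.635 -0.198  0.099]
314 [ 0.642 -0.195  0.095] [ 0.642 -0.195  0.095] [ 0.634 -0.197  0.092]
```

View pics/s4c.png

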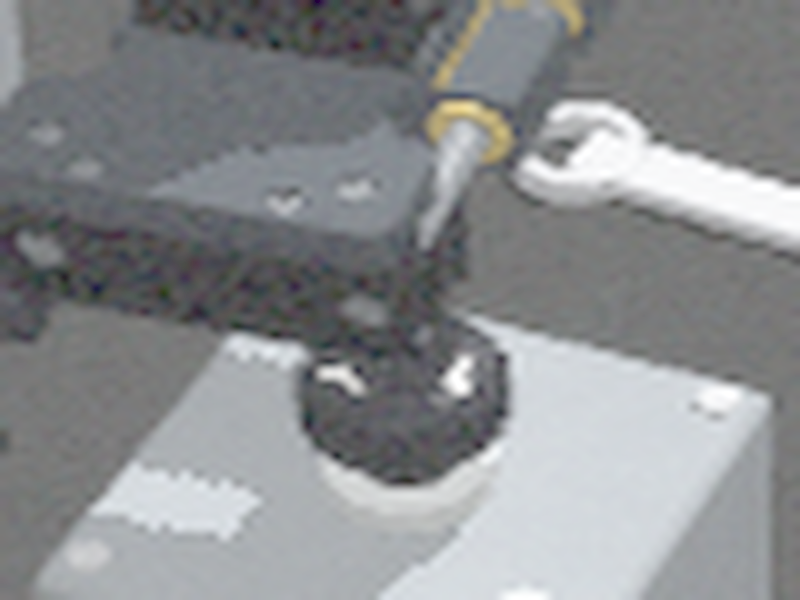

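The picture and depth show the head still at its full height of 0.110 and no force, so the closed tips are higher than nominal. Continuing down.

Call:
send_rows --increments '[0, 0, 0, 0, 0, -0.15, 0, 0, 0, 0, 0, 0, -0.15, 0, 0, 0, 0, 0, 0, -0.1, 0, 0, 0, 0, 0, 0, 0, 0, 0, 0, 0, 0, 0, 0, 0]'

```text
time: 6.27
position: [0.6341, -0.1806, 0.1]
tool_rot: [-0.113, 0.994, 0.0, -0.0]
ft_force: [-0.2, 0.2, 0.5]
grip_width: 0.0006
grip_force: 0.0
```

```bash
python3 - <<'E'
from h import *
c=shot('scene','s5')
for n in ['scene0','s2','s4','s5']:
    g=cv2.cvtColor(ld(n)['image'],cv2.COLOR_RGB2GRAY); print(n,g[304:326,275],g[304:326,279])
o=robot.get_obs();print(o['joint_torque'].round(2),o['ft_force'],o['moment'])
w=shot('wrist','w3')
im=w['image'];print(proj(w,[.634,-.18,.11]))
cv2.imwrite('pics/w3.png',(255*(im[:,:,::-1]/255.)**.5).astype(np.uint8))
E
```

```text
scene0 [ 50  49  54  58  46  41  36  27  26  26   6  23  36 170 172 155 127 128
 116 111 111 108] [137  74  67  49  38  32  28  26  21  29  32  67 173 174 173 128 128 117
 109 116 181 178]
s2 [ 30  30  27  24  37  30  30  25  16  17  12  25  33 172 171 157 132 128
 113 109 110 108] [138  71  67  50  33  34  32  19  18  24  23  69 177 174 175 126 127 118
 108 112 180 179]
s4 [ 27  26  35  34  33  35  34  22  15  21  21  17  31 173 172 156 128 126
 111 111 110 110] [136  69  66  51  34  26  28  22  28  27  29  72 175 175 172 126 130 114
 105 111 180 183]
s5 [ 31  25  31  30  29  37  31  23  16  20  20  24  31 173 170 156 134 129
 117 108 108 109] [ 93  67  34  33  28  26  17  22  24  23  27  68 176 174 177 130 128 115
 110 115 179 182]
[ 0.000e+00 -4.833e+01 -1.551e+01 -7.000e-02  4.000e-02  0.000e+00] [ 0.78136332 -0.51064972  0.13378248] [0.09333805 0.01364071 0.00587964]
(np.float64(321.13569240598724), np.float64(288.30805398701955))
```

View pics/w3.png

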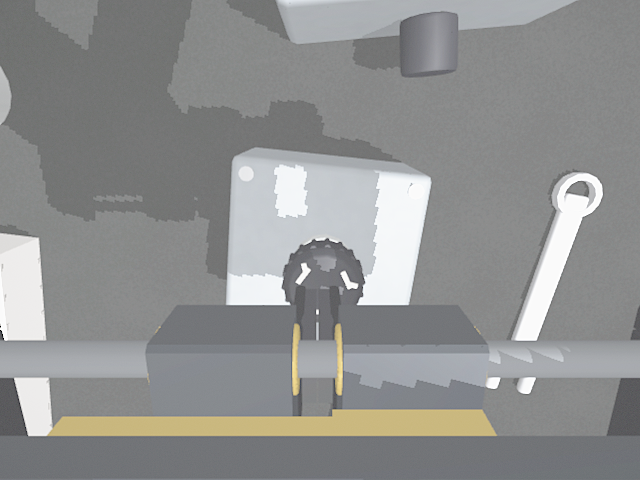

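The wrist view shows the closed tips ending at about (320,290), right at the head's centre (head at (323,280)), and the head is still up. Continuing.

Call:
send_rows --increments '[0, 0, 0, 0, 0, -0.15, 0, 0, 0, 0, 0, 0, -0.15, 0, 0, 0, 0, 0, 0, -0.1, 0, 0, 0, 0, 0, 0, 0, 0, 0, 0, 0, 0, 0, 0, 0]'

```text
time: 6.78
position: [0.6341, -0.1806, 0.096]
tool_rot: [-0.113, 0.994, 0.0, -0.0]
ft_force: [0.3, -1.0, -0.2]
grip_width: 0.0006
grip_force: 0.0
```

Call:
send_rows --increments '[0, 0, 0, 0, 0, -0.1, 0, 0, 0, 0, 0, 0, -0.1, 0, 0, 0, 0, 0, 0, -0.1, 0, 0, 0, 0, 0, 0, 0, 0, 0, 0, 0, 0, 0, 0, 0]'

```text
time: 7.2
position: [0.6342, -0.1806, 0.093]
tool_rot: [-0.113, 0.994, 0.0, -0.0]
ft_force: [-0.8, -0.3, -0.1]
grip_width: 0.0003
grip_force: 0.0
```

```bash
python3 - <<'E'
from h import *
c=shot('scene','s6')
for n in ['scene0','s6']:
    g=cv2.cvtColor(ld(n)['image'],cv2.COLOR_RGB2GRAY); print(n,g[304:326,275],g[304:326,279])
w=shot('wrist','w4');P=cloud(w)
for v in (284,292,298,302):print(v,P[v,300:345:4,2].round(3))
P=cloud(ld('w3'))
for v in (284,292,298,302):print(v,P[v,300:345:4,2].round(3))
print(robot.get_obs()['ft_force'])
E
```

```text
scene0 [ 50  49  54  58  46  41  36  27  26  26   6  23  36 170 172 155 127 128
 116 111 111 108] [137  74  67  49  38  32  28  26  21  29  32  67 173 174 173 128 128 117
 109 116 181 178]
s6 [ 21  18  18  26  32  39  29  29  18  22  18  16  31 173 171 155 130 127
 112 109 106 109] [ 79  38  24  36  25  26  23  16  21  16  25  73 175 175 175 131 128 117
 109 112 181 177]
284 [0.112 0.11  0.111 0.11  0.11  0.11  0.111 0.111 0.11  0.111 0.111 0.111]
292 [0.13  0.129 0.126 0.127 0.111 0.126 0.125 0.126 0.13  0.13  0.111 0.11 ]
298 [0.136 0.135 0.133 0.134 0.112 0.131 0.132 0.133 0.135 0.136 0.111 0.111]
302 [0.14  0.137 0.136 0.137 0.111 0.136 0.135 0.136 0.14  0.14  0.11  0.11 ]
284 [0.111 0.111 0.111 0.112 0.11  0.11  0.111 0.112 0.11  0.111 0.11  0.111]
292 [0.136 0.136 0.133 0.134 0.111 0.133 0.134 0.134 0.137 0.136 0.111 0.11 ]
298 [0.141 0.142 0.139 0.139 0.111 0.139 0.139 0.139 0.141 0.142 0.111 0.111]
302 [0.146 0.143 0.142 0.143 0.112 0.143 0.143 0.143 0.146 0.147 0.109 0.11 ]
[-0.16080128 -0.12646355  0.2841969 ]
```

```bash
python3 - <<'E'
from h import *
for n in ('w3','w4'):
  P=cloud(ld(n))
  for v in range(282,296,1):print(n,v,P[v,304].round(3),P[v,308,2].round(3),P[v,328].round(3))
E
```

```text
w3 282 [ 0.632 -0.189  0.111] 0.112 [ 0.63  -0.177  0.109]
w3 283 [ 0.633 -0.189  0.11 ] 0.111 [ 0.63  -0.177  0.11 ]
w3 284 [ 0.633 -0.189  0.111] 0.111 [ 0.63  -0.178  0.112]
w3 285 [ 0.634 -0.188  0.11 ] 0.111 [ 0.631 -0.177  0.112]
w3 286 [ 0.634 -0.188  0.111] 0.11 [ 0.632 -0.177  0.111]
w3 287 [ 0.626 -0.19   0.131] 0.11 [ 0.633 -0.177  0.11 ]
w3 288 [ 0.627 -0.189  0.132] 0.111 [ 0.633 -0.177  0.111]
w3 289 [ 0.626 -0.189  0.134] 0.13 [ 0.625 -0.179  0.13 ]
w3 290 [ 0.626 -0.189  0.135] 0.131 [ 0.625 -0.179  0.131]
w3 291 [ 0.627 -0.189  0.134] 0.131 [ 0.626 -0.179  0.132]
w3 292 [ 0.626 -0.189  0.136] 0.133 [ 0.625 -0.179  0.134]
w3 293 [ 0.559 -0.2    0.292] 0.134 [ 0.625 -0.179  0.135]
w3 294 [ 0.626 -0.189  0.14 ] 0.134 [ 0.625 -0.179  0.136]
w3 295 [ 0.626 -0.189  0.14 ] 0.136 [ 0.625 -0.179  0.137]
w4 282 [ 0.629 -0.189  0.112] 0.111 [ 0.627 -0.179  0.112]
w4 283 [ 0.63  -0.189  0.111] 0.111 [ 0.627 -0.178  0.111]
w4 284 [ 0.631 -0.189  0.11 ] 0.111 [ 0.628 -0.178  0.111]
w4 285 [ 0.631 -0.189  0.11 ] 0.111 [ 0.628 -0.178  0.112]
w4 286 [ 0.632 -0.189  0.11 ] 0.11 [ 0.629 -0.178  0.111]
w4 287 [ 0.627 -0.189  0.124] 0.112 [ 0.63  -0.178  0.111]
w4 288 [ 0.626 -0.19   0.126] 0.111 [ 0.63  -0.178  0.111]
w4 289 [ 0.626 -0.19   0.127] 0.123 [ 0.625 -0.179  0.123]
w4 290 [ 0.626 -0.189  0.127] 0.125 [ 0.626 -0.179  0.123]
w4 291 [ 0.626 -0.189  0.128] 0.126 [ 0.626 -0.179  0.124]
w4 292 [ 0.626 -0.189  0.129] 0.126 [ 0.625 -0.179  0.126]
w4 293 [ 0.626 -0.189  0.132] 0.128 [ 0.625 -0.179  0.128]
w4 294 [ 0.626 -0.189  0.131] 0.129 [ 0.626 -0.179  0.128]
w4 295 [ 0.626 -0.189  0.133] 0.128 [ 0.625 -0.179  0.13 ]
```

The wrist depth explains it: the closed tips are at z≈0.1235 with the TCP at 0.093, so the real tips sit about 30 mm above the reported TCP z (38 mm off nominal). I'll use tip z = TCP z + 0.030. Contact should come at TCP z≈0.080 and the bottom stop near 0.0715.

Call:
send_rows --increments '[0, 0, 0, 0, 0, -0.3, 0, 0, 0, 0, 0, 0, -0.3, 0, 0, 0, 0, 0, 0, -0.3, 0, 0, 0, 0, 0, 0, -0.2, 0, 0, 0, 0, 0, 0, -0.2, 0, 0, 0, 0, 0, 0, -0.2, 0, 0, 0, 0, 0, 0, -0.2, 0, 0, 0, 0, 0, 0, 0, 0, 0, 0, 0, 0, 0, 0, 0]'

```text
time: 8.05
position: [0.634, -0.1805, 0.0761]
tool_rot: [-0.113, 0.994, 0.0, -0.0]
ft_force: [-1.1, -0.3, 2.0]
grip_width: 0.0005
grip_force: 1.0
```

Contact now, 2 N upward as expected for the start of the travel. Pressing on.

Call:
send_rows --increments '[0, 0, 0, 0, 0, -0.1, 0, 0, 0, 0, 0, 0, -0.1, 0, 0, 0, 0, 0, 0, -0.1, 0, 0, 0, 0, 0, 0, -0.1, 0, 0, 0, 0, 0, 0, -0.1, 0, 0, 0, 0, 0, 0, 0, 0, 0, 0, 0, 0, 0, 0, 0]'

```text
time: 8.63
position: [0.6343, -0.1807, 0.0724]
tool_rot: [-0.113, 0.994, -0.0, 0.0]
ft_force: [-3.9, 1.7, 11.3]
grip_width: 0.0008
grip_force: 4.9
```

11 N is well past the 5 N spring, so the button is at its bottom stop. I'll lift off and check that it latched.

Call:
send_rows --increments '[0, 0, 0, 0, 0, 0.3, 0, 0, 0, 0, 0, 0, 1, 0, 0, 0, 0, 0, 0, 2.5, 0, 0, 0, 0, 0, 0, 3, 0.5, 0, 0, 0, 0, 0, 3, 1, 0, 0, 0, 0, 0, 3, 1, 0, 0, 0, 0, 0, 3, 1, 0, 0, 0, 0, 0, 0, 1, 0, 0, 0, 0, 0, 0, 1]'

```text
time: 9.38
position: [0.6361, -0.1814, 0.2319]
tool_rot: [-0.113, 0.994, -0.002, 0.003]
ft_force: [0.7, -0.1, -0.5]
grip_width: 0.0323
grip_force: 0.0
```

```bash
python3 - <<'E'
from h import *
c=shot('wrist','w5');o=robot.get_obs();print(o['time'],o['position'],o['grip_width'])
P=cloud(c);z=P[...,2]
print('mush',rect(P,near(P,.634,-.18,.03)&(z>.09)&(z<.12)), np.percentile(z[near(P,.634,-.18,.012)&(z<.13)],[5,50,95]))
print('box',rect(P,near(P,.631,-.177,.09)&(abs(z-.07)<.004)))
E
```

```text
9.4333 [ 0.63459055 -0.18075054  0.22965738] 0.036478165669695355
mush (1926, array([ 633.8, -179.6]), array([41.1, 40.6]), 7.63) [0.10272319 0.10385564 0.10504011]
box (12835, array([ 634.1, -179.3]), array([110.1, 110.1]), 7.1)
```

The button is latched: its top is at 0.1038, 6.9 mm lower than before. Now to the lever.

Call:
send_rows --increments '[0, 0, 0, -1.42, 3.52, 0, 1, 0, 0, 0, -1.42, 3.52, 0, 1, 0, 0, 0, -1.42, 3.52, 0, 1, 0, 0, 0, -1.42, 3.52, 0, 1, 0, 0, 0, -1.42, 3.52, 0, 1, 0, 0, 0, -1.42, 3.52, 0, 1, 0, 0, 0, -1.42, 3.52, 0, 1, 0, 0, 0, -1.42, 3.52, 0, 1, 0, 0, 0, -1.42, 3.52, 0, 1, 0, 0, 0, -1.42, 3.52, 0, 1, 0, 0, 0, 0, 0, 0, 1, 0, 0, 0, 0, 0, 0, 1, 0, 0, 0, 0, 0, 0, 1]'

```text
time: 10.52
position: [0.4918, 0.1712, 0.228]
tool_rot: [-0.114, 0.994, -0.0, -0.001]
ft_force: [0.8, -0.8, 0.3]
grip_width: 0.0867
grip_force: 0.0
```

```bash
python3 - <<'E'
from h import *
c=shot('wrist','w6');o=robot.get_obs();print(o['time'],o['position'],o['tool_rot'],o['grip_width'])
P=cloud(c);z=P[...,2]
print('head',rect(P,near(P,.478,.205,.07)&(abs(z-.068)<.003)))
print('ball',ball(P,.4923,.1709))
# finger tip: points between z TCP+.02..+.06
m=(z>o['position'][2]+.025)&(z<o['position'][2]+.04)
q=P[m];print(len(q)); d=(q-o['position'])[:,:2]@np.array([[.9755,-.2198],[.2198,.9755]]); s=d[:,1]>0
for k in (s,~s): print(d[k].min(0).round(4),d[k].max(0).round(4),np.median(d[k],0).round(4))
E
```

```text
10.5667 [0.49228323 0.17057817 0.2281916 ] [-1.13096244e-01  9.93583715e-01 -2.64179391e-04 -7.55952899e-04] 0.0868028659649758
head (5571, array([478.8, 205.5]), array([69.2, 89.7]), 13.18)
ball (1129, array([0.4923, 0.171 , 0.1522]), np.float64(0.00011593506510786046))
1019
[-0.0114  0.0422] [0.0104 0.0516] [-0.0079  0.0429]
[-0.0104 -0.0535] [ 0.0114 -0.0439] [-0.0072 -0.0445]
```

Call:
send_rows --increments '[0, 0, 0, 0, 0, -2, 1, 0, 0, 0, 0, 0, -2, 1, 0, 0, 0, 0, 0, -2, 1, 0, 0, 0, 0, 0, -2, 1, 0, 0, 0, 0, 0, -2, 1, 0, 0, 0, 0, 0, -2, 1, 0, 0, 0, 0, 0, 0, 1, 0, 0, 0, 0, 0, 0, 0.35, 0, 0, 0, 0, 0, 0, 0.35, 0, 0, 0, 0, 0, 0, 0.35, 0, 0, 0, 0, 0, 0, 0.35, 0, 0, 0, 0, 0, 0, 0.35, 0, 0, 0, 0, 0, 0, 0, 0, 0, 0, 0, 0, 0, 0, 0, 0, 0, 0, 0, 0, 0]' --newtons 6

```text
time: 11.82
position: [0.4923, 0.1715, 0.1094]
tool_rot: [-0.113, 0.994, -0.0, 0.0]
ft_force: [-0.9, -0.2, -0.4]
grip_width: 0.0417
grip_force: 0.0
```

Call:
send_rows --increments '[0, 0, 0, 0, 0, 0, 0, 0, 0, 0, 0, 0, 0, 0, 0, 0, 0, 0, 0, 0, 0, 0, 0, 0, 0, 0, 0, 0, 0, 0, 0, 0, 0, 0, 0, 0, 0, 0, 0, 0, 0, 0]'

```text
time: 12.32
position: [0.4921, 0.1716, 0.1091]
tool_rot: [-0.113, 0.994, 0.0, -0.0]
ft_force: [-0.2, 1.4, -0.9]
grip_width: 0.0255
grip_force: 6.0
```

Gripped on the ball (25.5 mm). Swinging it upright.

Call:
send_rows --increments '[0, 0, 0, -0.1, 0.45, 0.2, 0, 0, 0, 0, -0.1, 0.45, 0.15, 0, 0, 0, 0, -0.1, 0.45, 0.15, 0, 0, 0, 0, -0.1, 0.45, 0.1, 0, 0, 0, 0, -0.1, 0.45, 0.1, 0, 0, 0, 0, -0.1, 0.45, 0.1, 0, 0, 0, 0, -0.1, 0.45, 0, 0, 0, 0, 0, -0.1, 0.43, 0, 0, 0, 0, 0, 0, 0, 0, 0, 0, 0, 0, 0, 0, 0, 0, 0, 0, 0, 0, 0, 0, 0]'

```text
time: 13.23
position: [0.4845, 0.2082, 0.1172]
tool_rot: [-0.113, 0.994, 0.001, 0.0]
ft_force: [1.6, 1.3, 3.3]
grip_width: 0.0251
grip_force: 6.0
```

```bash
python3 - <<'E'
from h import *
c=shot('wrist','w7');o=robot.get_obs();print(o['time'],o['position'],o['ft_force'],o['grip_width'])
P=cloud(c);z=P[...,2]
print('head',rect(P,near(P,.478,.205,.07)&(abs(z-.068)<.003)))
print('ball',ball(P,.484,.206))
E
```

```text
13.2833 [0.48458017 0.20805415 0.11722746] [2.12096185 1.40982474 2.28961935] 0.025238840598509785
head (11629, array([478.3, 205.5]), array([69.1, 89.8]), 12.86)
ball (6009, array([0.474 , 0.204 , 0.1755]), np.float64(0.03132574332206289))
```

Call:
send_rows --increments '[0, 0, 0, 0, 0, 0, 0.5, 0, 0, 0, 0, 0, 0, 0.6, 0, 0, 0, 0, 0, 0, 0.8, 0, 0, 0, 0, 0, 0, 1, 0, 0, 0, 0, 0, 0, 1, 0, 0, 0, 0, 0, 0, 1, 0, 0, 0, 0, 0, 0, 1, 0, 0, 0, 0, 0, 2, 1, 0, 0, 0, 0, 0, 3, 1, 0, 0, 0, 0, 0, 3, 1, 0, 0, 0, 0, 0, 3, 1, 0, 0, 0, 0, 0, 1, 1, 0, 0, 0, 0, 0, 0, 1, 0, 0, 0, 0, 0, 0, 1]'

```text
time: 14.45
position: [0.4838, 0.2071, 0.2368]
tool_rot: [-0.113, 0.994, -0.0, -0.0]
ft_force: [1.1, 1.2, -0.5]
grip_width: 0.087
grip_force: 0.0
```

```bash
cat > lev.py <<'E'
from h import *
import sys
o=robot.get_obs();print(o['time'],o['position'],o['grip_width'])
for n in ('wrist','top','scene'):
    c=shot(n,n[0]+sys.argv[1]); P=cloud(c);z=P[...,2]
    a=cv2.minAreaRect((P[near(P,.478,.205,.07)&(abs(z-.068)<.003)][:,:2]*1000).astype(np.float32))[0]
    q=P[near(P,.484,.206,.025)&(z>.145)&(z<.176)]
    b=ball(P,.484,.206,.145); d=b[1][:2]*1000-a; print(n,np.round(a,1),b,'unit xy',(d@np.array([[.9755,-.2198],[.2198,.9755]])).round(1))
E
python3 lev.py 8
```

```text
14.45 [0.48382456 0.20709216 0.23679393] 0.08699425070915036
wrist [479.  205.5] (1125, array([0.4789, 0.2049, 0.1791]), np.float64(0.0030046964586863422)) unit xy [-0.3 -0.5]
top [454.1 199.3] (0, array([0.484, 0.206, 0.15 ]), np.float64(0.0)) unit xy [30.6 -0.1]
scene [477.7 204.1] (97, array([0.4814, 0.2067, 0.1593]), np.float64(9.79878323642859e-05)) unit xy [4.2 1.7]
```

```bash
python3 - <<'E'
from h import *
from scipy.optimize import least_squares
for n in ('w8','s8'):
    P=cloud(ld(n));z=P[...,2]
    q=P[near(P,.484,.206,.018)&(z>.15)&(z<.176)]
    for x0 in ([.484,.206,.16],[.484,.208,.158]):
        f=least_squares(lambda s:np.linalg.norm(q-s,axis=1)-.013,x0,loss='soft_l1',f_scale=.0005)
        d=(f.x[:2]*1000-[478.8,205.5])@np.array([[.9755,-.2198],[.2198,.9755]]);print(n,len(q),f.x.round(4),f.cost,d.round(2))
E
```

```text
w8 1125 [0.4842 0.2062 0.1606] 9.990097695502057e-05 [ 5.45 -0.48]
w8 1125 [0.4842 0.2062 0.1606] 9.9900976955003e-05 [ 5.45 -0.48]
s8 93 [0.4813 0.2068 0.1594] 5.4591715385790204e-05 [2.75 0.72]
s8 93 [0.4813 0.2068 0.1594] 5.4591715386080066e-05 [2.75 0.72]
```

The lever is upright within about 0.5 mm at the ball (<0.01 rad). Next is the mushroom head, with the fingers part open.

Call:
send_rows --increments '[0, 0, 0, 1.37, -3.52, 0, 0.6, 0, 0, 0, 1.37, -3.52, 0, 0.6, 0, 0, 0, 1.37, -3.52, 0, 0.6, 0, 0, 0, 1.37, -3.52, 0, 0.6, 0, 0, 0, 1.37, -3.52, 0, 0.6, 0, 0, 0, 1.37, -3.52, 0, 0.6, 0, 0, 0, 1.37, -3.52, 0, 0.6, 0, 0, 0, 1.37, -3.52, 0, 0.6, 0, 0, 0, 1.37, -3.52, 0, 0.6, 0, 0, 0, 1.37, -3.52, 0, 0.6, 0, 0, 0, 1.37, -3.52, 0, 0.6, 0, 0, 0, 0, 0, 0, 0.6, 0, 0, 0, 0, 0, 0, 0.6, 0, 0, 0, 0, 0, 0, 0.6, 0, 0, 0, 0, 0, 0, 0.6]'

```text
time: 15.85
position: [0.6339, -0.1785, 0.2359]
tool_rot: [-0.114, 0.993, 0.001, -0.001]
ft_force: [-0.1, -0.4, -0.7]
grip_width: 0.0523
grip_force: 0.0
```

```bash
python3 - <<'E'
from h import *
c=shot('wrist','w9');o=robot.get_obs();print(o['time'],o['position'],o['tool_rot'],o['grip_width'])
P=cloud(c);z=P[...,2]
print('mush',rect(P,near(P,.634,-.18,.03)&(z>.09)&(z<.12)), np.percentile(z[near(P,.634,-.18,.012)&(z<.13)],[5,50,95]))
m=(z>o['position'][2]+.025)&(z<o['position'][2]+.04)
q=P[m]; d=(q-o['position'])[:,:2]@np.array([[.9755,-.2198],[.2198,.9755]]); s=d[:,1]>0
for k in (s,~s): print(d[k].min(0).round(4),d[k].max(0).round(4))
k=near(P,.634,-.18,.075)&(z>.0735)&(z<.085)&~near(P,.634,-.18,.026);print(k.sum(),z[k].max() if k.any() else 0, (P[k][:,:2].mean(0)))
E
```

```text
15.9 [ 0.63417752 -0.17835629  0.23639898] [-1.14093618e-01  9.93469422e-01  6.65807390e-04 -8.43334383e-04] 0.05178867856940742
mush (1868, array([ 633.8, -179.4]), array([41.1, 40.8]), 29.6) [0.10246097 0.10378767 0.10500086]
[-0.0108  0.024 ] [0.0107 0.0331]
[-0.0104 -0.0368] [ 0.011  -0.0275]
161 0.07695381662791648 [ 0.66001799 -0.20055137]
```

Call:
send_rows --increments '[0, 0, 0, 0, 0, -2.4, 0.6, 0, 0, 0, 0, 0, -2.4, 0.6, 0, 0, 0, 0, 0, -2.4, 0.6, 0, 0, 0, 0, 0, -2.4, 0.6, 0, 0, 0, 0, 0, -2.4, 0.6, 0, 0, 0, 0, 0, -2.4, 0.6, 0, 0, 0, 0, 0, -2.4, 0.6, 0, 0, 0, 0, 0, -0.75, 0.6, 0, 0, 0, 0, 0, -0.75, 0.6, 0, 0, 0, 0, 0, -0.75, 0.6, 0, 0, 0, 0, 0, 0, 0.6, 0, 0, 0, 0, 0, 0, 0, 0, 0, 0, 0, 0, 0, 0, 0, 0, 0, 0, 0, 0, 0, 0, 0, 0, 0, 0, 0, 0, 0, 0, 0, 0, 0, 0, 0, 0, 0, 0, 0, 0, 0, 0]' --newtons 20

```text
time: 17.32
position: [0.635, -0.1776, 0.0478]
tool_rot: [-0.113, 0.994, 0.002, 0.0]
ft_force: [-0.3, 6.0, 2.5]
grip_width: 0.0392
grip_force: 20.0
```

Gripped (39 mm). I'll relieve the side load a little and turn clockwise.

Call:
send_rows --increments '[0, 0, -0.04, 0, 0.1, 0, 0, 0, 0, -0.08, 0, 0.05, 0, 0, 0, 0, -0.08, 0, 0, 0, 0, 0, 0, -0.08, 0, 0, 0, 0, 0, 0, -0.08, 0, 0, 0, 0, 0, 0, -0.08, 0, 0, 0, 0, 0, 0, -0.08, 0, 0, 0, 0, 0, 0, -0.08, 0, 0, 0, 0, 0, 0, -0.08, 0, 0, 0, 0, 0, 0, -0.08, 0, 0, 0, 0, 0, 0, -0.08, 0, 0, 0, 0, 0, 0, -0.08, 0, 0, 0, 0, 0, 0, -0.06, 0, 0, 0, 0, 0, 0, 0, 0, 0, 0, 0, 0, 0, 0, 0, 0, 0, 0]'

```text
time: 18.57
position: [0.6345, -0.1797, 0.0479]
tool_rot: [0.367, 0.93, -0.001, 0.0]
ft_force: [-4.1, -2.4, 4.0]
grip_width: 0.0388
grip_force: 20.0
```

```bash
python3 - <<'E'
from h import *
from scipy.spatial.transform import Rotation as R
o=robot.get_obs();y=R.from_quat(o['tool_rot']).as_matrix()[:,1];print(np.degrees(np.arctan2(y[1],y[0])),o['moment'],o['ft_force'],o['q'])
E
```

```text
46.99345374493404 [-0.58338791  0.76874144  0.08625021] [-4.10060288 -2.35912796  3.97107553] [-0.44407762  0.74808406  1.45046611 -0.00240321  0.94258396 -1.26285708]
```

Turned 0.98 rad. Opening so the button can spring up, then lifting to check.

Call:
send_rows --increments '[0, 0, 0, 0, 0, 0, 0.6, 0, 0, 0, 0, 0, 0, 0.6, 0, 0, 0, 0, 0, 0, 0.6, 0, 0, 0, 0, 0, 0, 0.6, 0, 0, 0, 0, 0, 0, 0.6, 0, 0, 0, 0, 0, 1, 0.6, 0, 0, 0, 0, 0, 2, 0.6, 0, 0, 0, 0, 0, 3, 0.6, 0, 0, 0, 0, 0, 3, 0.6, 0, 0, 0, 0, 0, 3, 0.6, 0, 0, 0, 0, 0, 3, 0.6, 0, 0, 0, 0, 0, 3, 0.6, 0, 0, 0, 0, 0, 1, 0.6, 0, 0, 0, 0, 0, 0, 0.6, 0, 0, 0, 0, 0, 0, 0.6]'

```text
time: 19.82
position: [0.6347, -0.1783, 0.2366]
tool_rot: [0.367, 0.93, 0.0, 0.0]
ft_force: [0.6, 0.4, -0.2]
grip_width: 0.052
grip_force: 0.0
```

```bash
python3 - <<'E'
from h import *
from scipy.optimize import least_squares
c=shot('wrist','w10');o=robot.get_obs();print(o['time'],o['position'],o['ft_force'],o['grip_width'])
P=cloud(c);z=P[...,2]
print('mush',rect(P,near(P,.634,-.18,.03)&(z>.09)&(z<.12)), np.percentile(z[near(P,.634,-.18,.012)&(z<.13)],[5,50,95]))
c0,s0=ld('top0'),ld('scene0')
for n,b in (('top',c0),('scene',s0)):
    c=shot(n,n+'9');P=cloud(c);z=P[...,2]
    print(n,rect(P,near(P,.478,.205,.07)&(abs(z-.068)<.003)))
    q=P[near(P,.484,.208,.02)&(z>.15)&(z<.176)]
    f=least_squares(lambda s:np.linalg.norm(q-s,axis=1)-.013,[.484,.206,.16],loss='soft_l1',f_scale=.0005);print(len(q),f.x.round(4))
    D=(cv2.absdiff(c['image'],b['image']).max(2)>40); cv2.imwrite(f'pics/d_{n}.png',D*255)
cv2.imwrite('pics/fin.png',ld('scene9')['image'][:,:,::-1])
E
```

```text
19.8667 [ 0.63388515 -0.17794713  0.23512552] [-0.13534286  0.3857049  -1.32654645] 0.05205238738754849
mush (1978, array([ 633.5, -179.6]), array([41.2, 40.9]), 26.96) [0.1093982  0.11065718 0.11195336]
top (535, array([476.9, 208.9]), array([69.9, 89.6]), 12.93)
91 [0.482  0.2097 0.1604]
scene (35, array([504.8, 191.4]), array([15.2, 59.3]), 34.27)
58 [0.4819 0.2055 0.1589][ WARN:0@1.037] global loadsave.cpp:1063 imwrite_ Unsupported depth image for selected encoder is fallbacked to CV_8U.
```

View pics/fin.png

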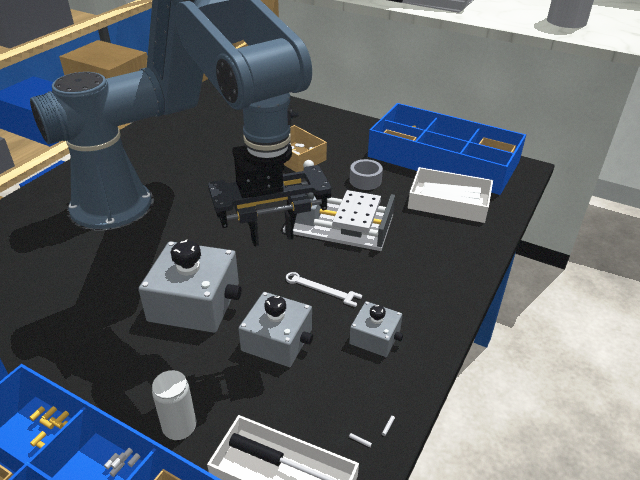

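The final picture shows the middle mushroom up at (275,305), its measured top back at 0.1107. The wrench at (323,288), the tape roll at (366,174) and the can at (173,405) are where they were, and nothing is touching the robot. The ball is within 0.5 mm of upright. Handing in.

```bash
python3 -c "
from rig import robot
print(robot.hand_in())"
```

```text
the job is handed in; nothing more can be done
None
```

The job is handed in at about 20 s, with no verdict reported back: the stop was pressed until it latched, the feed lever was set upright (within about 0.01 rad), and the head was then turned clockwise until the button sprang up again; the wrench, tape roll and grease can look unmoved in the final picture.

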